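# Clear broken tile off the decorator's bench

### The job

Slide the small open paint tin, without lifting or tipping it, out of the way so that it stands wholly inside the blue taped square. Then pick up the orange-handled scraper, tilt it so that its edge bears on the bench, press it down firmly but not hard (about 10 N) before you sweep, and sweep all five chunks of broken tile with it into the steel pan, each wholly past the pan's front lip; keep your fingers off the chunks. Lay the scraper flat on the black rubber mat again and leave the jar, the tape roll and the brush where they are.

Things in the scene. Friction and masses are not known exactly. Their poses are not given: they have to be found in the camera images.
- pan: Steel scrap pan with red rear rim, fixed to the bench, 140 mm long (its x), 224 mm wide (its y). Origin under its centre. Mouth faces its -x: lip at x=-70 mm, flush with the bench, then a 30 mm long ramp up to 5 mm, then the 3 mm high floor. Side walls 2 mm thick, 33 mm high, from x=-46 mm back; rear wall 43 mm high at x=+70 mm, rim to +84. Sweep along its +x to fill it
- mark: Blue tape outline of a square flat on the bench (no height): inside 92 mm, outside 116 mm. Origin at its centre, sides along its x and y, beside the way to the pan on the side away from the robot
- tin: Small open tin full of white paint, yellow band, about 62 mm in diameter, 77 mm high, about 0.35 kg, standing in front of the pan's mouth. Origin under its centre; z up
- chip1: Terracotta chunk of broken tile, about 28 x 22 x 14 mm, about 20 g. Origin at the centre of its underside as it started
- chip2: Terracotta chunk of broken tile, about 28 x 22 x 14 mm, about 20 g. Origin at the centre of its underside as it started
- chip3: Terracotta chunk of broken tile, about 28 x 22 x 14 mm, about 20 g. Origin at the centre of its underside as it started
- chip4: Terracotta chunk of broken tile, about 28 x 22 x 14 mm, about 20 g. Origin at the centre of its underside as it started
- chip5: Terracotta chunk of broken tile, about 28 x 22 x 14 mm, about 20 g. Origin at the centre of its underside as it started
- scraper: Broad scraper, about 0.18 kg, lying flat on the mat. Orange handle 24 mm wide (its y), 24 mm high, x=-80 to +45 mm; flat steel blade 110 mm wide, 4 mm thick, x=+44 to its straight edge at x=+100 mm. Origin on the underside, below the grip point of the handle (near the balance point); x points from handle to edge, z up
- edge (a point): Middle of the scraper's blade edge, on the underside
- mat: Black rubber mat, 250 (its x) x 160 (its y) x 4 mm, fixed on the bench. Origin at the centre of its underside
- table: The plywood bench; its top is at z=0
- jar: Bystander: white jar with a brush handle sticking out, 72 mm diameter, 100 mm high (handle to 155 mm); origin under its centre
- tape_roll: Bystander: roll of yellow tape lying flat, 84 mm diameter, 24 mm high; origin under its centre
- flat_brush: Bystander: flat paint brush, 180 mm long along x, 50 mm wide, 16 mm high; origin under it, near its middle
Not all that is in view belongs to the job. Leave any turquoise look-alike of the scraper alone.

How it is judged:
By the outcome, as a careful person would: the job done as asked, in the order asked, and still so for the second after the job is handed in, with the robot touching nothing.
It also fails if it takes over 72 s, if anything falls off the work surface, if the arm or the gripper's body presses on something with over 40 N, if the wrist force passes 120 N, or if a joint passes its speed limit or range.

### The arm

A 6-joint arm with a two-finger parallel gripper is mounted at the origin on the work surface. World frame = base frame: x ahead of the robot, y to its left, z up, the work surface at z = 0. Lengths are in mm, angles in rad, forces in N, time in s.
With the tool pointing down it reaches from about 300 to 825 mm from the base axis. Payload 5.4 kg.
Tool frame: the origin (TCP) lies on the front face of the gripper's body, between the roots of the fingers; the fingertips stand 88 mm ahead of it and the grasp point (between the pads) lies 69 mm ahead of it; z points along the fingers, y is the line along which they close (so a half turn about z gives the same grasp; the last joint's range is limited). The gripper opens to 92 mm and grips with 3 to 60 N. Pads are 20 mm wide; open, the fingers measure 128 mm over their backs; the gripper's body (75 mm by 189 mm) begins 69 mm behind the grasp point.
Start: joints at [-0.21, 0.158, 1.597, -0, 1.386, -0.21], TCP at [574.984, -0.018, 302.701] pointing down, gripper open.
Joint ranges: [-2.91, 2.91], [-0.94, 2.29], [0.18, 2.7], [-1.29, 4.43], [0.17, 2.64], [-3, 3]. Speed limits (rad/s): [2.57, 2.57, 3.14, 3.14, 3.14, 3.14].

### API

Orientations are given as a 3x3 rotation matrix whose columns are the frame's x, y, z axes.
In Python, from bench import r gives the robot as it stands.
- The arm moves only by the tool send_rows, never from a script. Its arguments are lists of equal length, an entry for each row: "translation": the shift along the tool's x, y, z in mm, a list of three; "rotation": the turn, a rotation vector about the tool's x, y, z in degrees, a list of three; "gripper": the opening, from 0 (shut) to 1 (fully open). A call has 1 to 20 rows; each row shifts and turns the commanded pose from where the row before left it, along the tool's axes as they then stand; what a row does not reach is not made up. A row lasts 1/8 s, in which the tool goes at most 62.5 mm and 10.7 degrees, less where a joint would pass 70% of its speed; a pose out of reach is approached as far as the arm can. A call is refused whole if a number of a shift passes 62.5 or a number of a turn 10.7, either way. A call with a gripper value outside its range is refused whole. The fingers move at their own pace and stop on an object; "squeeze" is the grip in N (left out, the last holds). Time passes only in rows, so rows that do not move let the fingers close. It gives the time, the measured TCP pose, the force, the opening and the grip force at its end, in the units of the state.
- r.read_state(): the state, without advancing time (a new reading comes with each control period).
- r.grab_frame(name): name is "scene" or "side" or "wrist"; returns the picture (480x640x3 uint8, red, green, blue); there is no depth.
- r.get_calibration(name): a dict with "intrinsics" (3x3 intrinsics, pixels), "dist" ([k1, k2, p1, p2, k3] as OpenCV has them; the pictures are not rectified), "pose" (4x4, takes a point from camera to world coordinates). Camera axes: x right, y up, looking along -z (the intrinsics and any distortion apply to the point x, -y, -z); pixel columns grow to the right and rows downward; lengths in mm; the calibration is good to about 2 mm. A picture is of the moment at which its call begins: read the wrist's pose just before it. get_calibration takes no time and is no camera call; for the wrist camera it gives the pose at the moment of the call.
- r.sign_off(): hands the job in; it is judged then, once.
The state is a dict: "time": time; "qpos": joint angles; "joint_vel": joint speeds; "tau": joint torques, N m; "eef_pos": TCP position; "orientation": TCP orientation; "force": force on the tool from outside, world axes, zero at the start; "moment": the same for the moment, N m; "width": opening from 0.0 (shut) to 1.0 (fully open); "grasp_force": force on a finger pad.
Only numpy, scipy, OpenCV 4.12 (cv2) and the standard library are available. Lean on these libraries where they do the work, as an engineer would, in place of code of your own. Each camera call takes 0.05 s, during which the arm holds its last target. There are 200 camera calls.

## Working session

There is one attempt and no reset: what is moved stays moved. The work goes in short steps, Python scripts to look and compute and a tool call to move; the robot and the scene stay as the last step left them, time stands still between calls to the robot, and variables do not carry over. Pictures are saved under pics/ and viewed, at most 10 in all, crops included, and the job is handed in when it is done.

Besides the shell and the picture viewer there is one more tool, called after "Emit:" as name(argument=value, ...) on one line, values as JSON. send_rows: Moves the arm, as the interface text tells. Its arguments: {"type":"object","properties":{"translation":{"type":"array","items":{"type":"array","items":{"type":"number"}}},"rotation":{"type":"array","items":{"type":"array","items":{"type":"number"}}},"gripper":{"type":"array","items":{"type":"number"}},"squeeze":{"type":"number"}},"required":["translation","rotation","gripper"]}

```bash
ls; mkdir -p pics; python3 - <<'E'
from bench import r
import cv2, numpy as np
ims=[]
for n in ["scene","side"]:
    im=r.grab_frame(n); cv2.imwrite(f"pics/{n}0.png",im[:,:,::-1]); c=r.get_calibration(n); print(n,np.round(c["intrinsics"],1).tolist(),c["dist"],np.round(c["pose"],3).tolist())
s=r.read_state(); print(s["time"],s["eef_pos"],s["orientation"],s["force"],s["width"])
E
```

```text
pics
scene [[500.8, 0.0, 313.1], [0.0, 500.8, 245.9], [0.0, 0.0, 1.0]] [-0.02333731  0.          0.          0.          0.        ] [[0.133, -0.726, 0.674, 1228.385], [0.991, 0.086, -0.103, -116.474], [0.017, 0.682, 0.731, 818.629], [0.0, 0.0, 0.0, 1.0]]
side [[514.1, 0.0, 318.0], [0.0, 514.1, 239.6], [0.0, 0.0, 1.0]] [0.03055547 0.         0.         0.         0.        ] [[0.961, 0.19, -0.201, 215.031], [-0.276, 0.618, -0.736, -1062.56], [-0.016, 0.762, 0.647, 970.46], [0.0, 0.0, 0.0, 1.0]]
0.1 [5.74576099e+02 4.61952043e-02 3.01817102e+02] [[ 4.78902827e-05  9.99998596e-01 -1.67484941e-03]
 [ 9.99999948e-01 -4.73580908e-05  3.17793297e-04]
 [ 3.17713534e-04 -1.67486454e-03 -9.99998547e-01]] [ 0.50594322 -0.17798351  0.25133969] 1.0006850187000453
```

View pics/scene0.png

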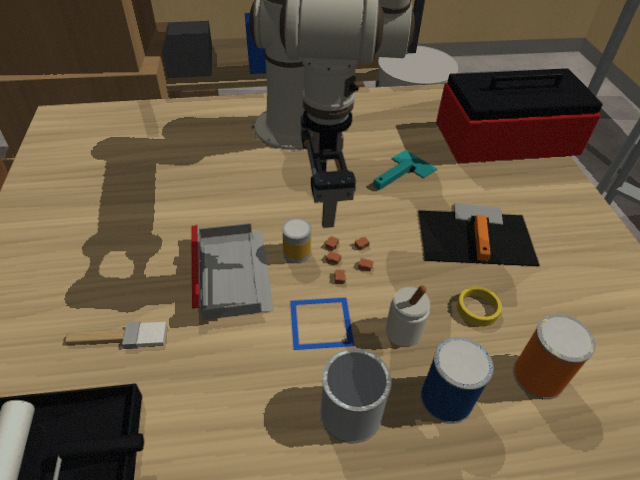

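View pics/side0.png

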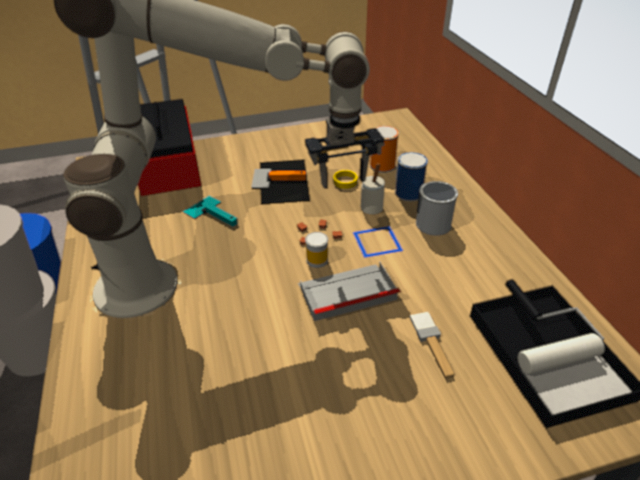

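The scene picture shows the tin at (297,242), five chips at (332,243), (362,243), (333,258), (366,265) and (340,277), and the orange scraper on the mat at (481,238) with its blade at (478,213). The turquoise look-alike is at (405,168), the blue square at (322,322), the pan at (232,272) with its mouth to the right (+y), the jar at (407,315), the tape roll at (479,306) and the brush at (120,337). The side picture agrees.

Could be taken for the scraper: turquoise tool (405,168), or the flat brush (120,337); I choose orange (481,238). Could be taken for the tin: orange can (553,355), blue can (457,380), grey can (354,395) or jar (407,315); I choose the small yellow-banded one (297,242).

```bash
cat > h.py <<'E'
import cv2, numpy as np
from bench import r
def ray(n,uv,cal=None):
    c=cal or r.get_calibration(n); p=np.array(c["pose"])
    q=cv2.undistortPoints(np.float64(uv).reshape(-1,1,2),np.array(c["intrinsics"]),np.array(c["dist"])).reshape(-1,2)
    d=np.c_[q[:,0],-q[:,1],-np.ones(len(q))]@p[:3,:3].T
    return p[:3,3],d
def plane(n,uv,z,cal=None):
    o,d=ray(n,uv,cal); return o+d*((z-o[2])/d[:,2])[:,None]
def proj(n,P,cal=None):
    c=cal or r.get_calibration(n); p=np.array(c["pose"]); q=(np.atleast_2d(P)-p[:3,3])@p[:3,:3]
    q=q*[1,-1,-1]
    return cv2.projectPoints(q,np.zeros(3),np.zeros(3),np.array(c["intrinsics"]),np.array(c["dist"]))[0].reshape(-1,2)
def hsv(im): return cv2.cvtColor(im,cv2.COLOR_RGB2HSV)
def blobs(m,amin):
    k,_,st,c=cv2.connectedComponentsWithStats(m.astype(np.uint8))
    L=cv2.connectedComponentsWithStats(m.astype(np.uint8))[1]
    return [(i,st[i,4],st[i,:4],c[i],L==i) for i in range(1,k) if st[i,4]>=amin]
E
python3 - <<'E'
from h import *
np.set_printoptions(precision=1,suppress=True)
for n in ["scene","side"]:
    im=cv2.imread(f"pics/{n}0.png")[:,:,::-1].copy(); H=hsv(im); h,s,v=H[...,0],H[...,1],H[...,2]
    print(n)
    def show(name,m,amin,z):
        for _,a,bb,c,L in blobs(m,amin):
            P=plane(n,[c],z)[0]
            pts=cv2.findContours(L.astype(np.uint8),0,2)[0][0]
            q=plane(n,pts.reshape(-1,2),z)[:,:2].astype(np.float32)
            rc=cv2.minAreaRect(q)
            print(name,a,bb,c,P[:2],"rect",np.array(rc[0]),np.array(rc[1]),rc[2])
    show("chip",((h<9)&(s>120)&(v>50)&(v<200)),12,7)
    show("orange",((h>=6)&(h<14)&(s>210)&(v>150)),60,20)
    show("blue",((h>105)&(h<122)&(s>180)&(v>60)),100,0)
    show("yellow",((h>20)&(h<30)&(s>190)&(v>60)),60,24)
    show("black",((v<45)),300,4)
    show("tinband",((h>14)&(h<24)&(s>190)&(v>80)),40,30)
im=cv2.imread("pics/scene0.png"); a=cv2.resize(im[190:340,180:380],(800,600),interpolation=cv2.INTER_CUBIC); cv2.imwrite("pics/c1.png",a)
a=cv2.resize(im[140:290,370:570],(800,600),interpolation=cv2.INTER_CUBIC); cv2.imwrite("pics/c2.png",a)
E
```

```text
scene
chip 5565 [436  83 165  80] [512.5 133.9] [113.6 620.5] rect [103.6 633.5] [475.  407.3] 62.73592758178711
chip 521 [191 225   8  83] [194.5 266.5] [ 509.7 -260.6] rect [ 500.3 -261.1] [234.6  14.2] 2.173214912414551
blue 700 [291 298  63  52] [317.5 323.6] [680.3 -20.3] rect [678.1 -14. ] [112.8 112.2] 87.27215576171875
yellow 160 [285 241  25  18] [298.8 250.5] [505.3 -36.9] rect [505.8 -36.9] [41.8 59. ] 10.284307479858398
yellow 118 [476 289  22  23] [487.1 297.2] [675.5 322.5] rect [678.6 323.7] [58.4 22.5] 24.732975006103516
yellow 140 [457 304  30  22] [470.6 317.3] [718.1 272.7] rect [716.5 272.1] [65.4 26.1] 42.47148895263672
black 399 [408   0  17  53] [416.   24.7] [-630.7  546.3] rect [-641.6  545. ] [ 39.4 494. ] 70.01410675048828
black 2084 [162  22  50  56] [187.5  54.8] [-466.9 -312.3] rect [-520.4 -317.4] [417.4 169.6] 0.3944762945175171
black 6113 [448  69 154  51] [522.3  93.9] [-98.7 745.1] rect [-109.1  752.9] [454.3 275.6] 89.99617767333984
black 3552 [301 101  54 126] [326.4 158.1] [164.2  75.8] rect [151.5  75.3] [147.3 539.5] 80.885009765625
black 4489 
[... 1784 characters left out ...]
[-102.7  335.9] [150.1 283.6] 43.136962890625
black 7481 [471 281 169 147] [540.9 343. ] [ 906.6 -470.9] rect [ 917.9 -464.2] [385.1 253.1] 89.7004623413086
black 546 [  0 375  43  47] [ 12.1 394.9] [-254.5 -265.5] rect [-236.1 -263.8] [ 83.  115.1] 9.477818489074707
black 973 [  0 424  35  56] [ 16.6 452.9] [-224.6 -408.6] rect [-223.9 -401.1] [ 61.3 142. ] 9.616586685180664
black 514 [595 462  45  18] [621.7 472.9] [ 869.3 -772.4] rect [ 864.7 -775.6] [26.8 99.7] 89.83837127685547
tinband 74 [270 171  25   4] [282.4 172.4] [489.  376.2] rect [487.8 376.1] [18.3 80.4] 72.65059661865234
tinband 183 [307 250  19  14] [315.6 256.9] [480.7 -61. ] rect [480.2 -59.8] [50.4 51.9] 67.90138244628906
```

View pics/c1.png

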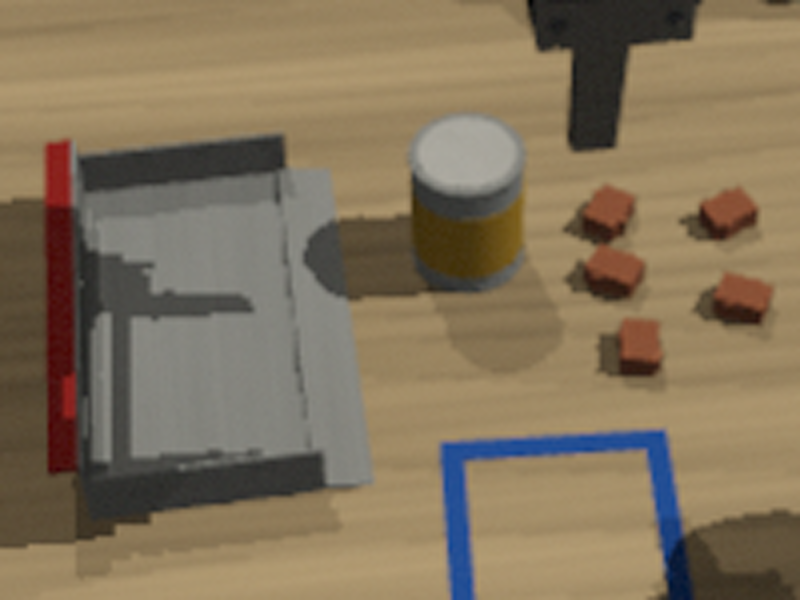

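View pics/c2.png

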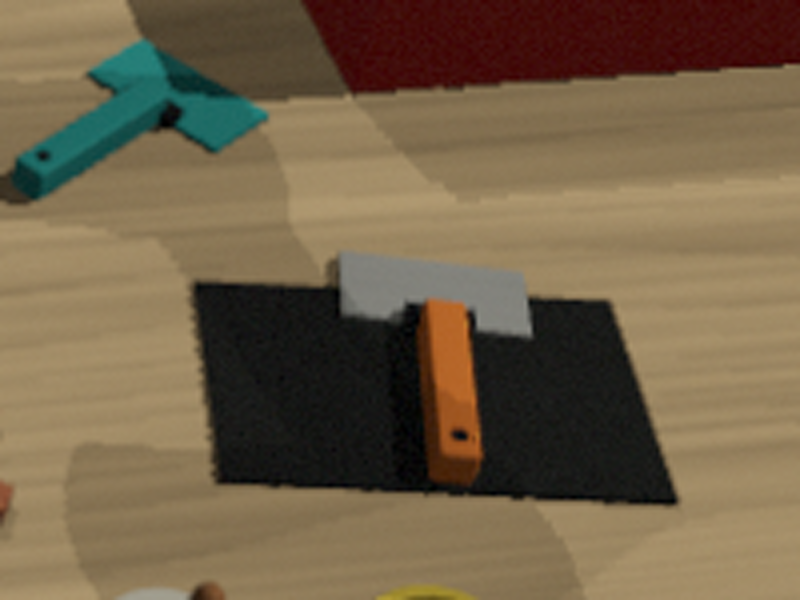

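Crop 1 shows the tin (top ellipse centre at (467,156) of the crop) between the pan lip (line (330,170)–(372,484)) and the chips at (610,210), (728,213), (614,272), (742,298) and (640,346). Crop 2 confirms the orange scraper on the mat, blade towards the robot, with blade corners (340,252), (520,272), (532,338) and (340,318).

```bash
python3 - <<'E'
from h import *
np.set_printoptions(precision=1,suppress=True)
A=lambda l:np.array(l)/4+[180,190]-0.4
B=lambda l:np.array(l)/4+[370,140]-0.4
print("lip",plane("scene",A([(330,170),(372,484)]),0))
print("rim top",plane("scene",A([(60,143),(60,470)]),43))
print("wall fr tops",plane("scene",A([(284,136),(324,455)]),33))
print("tin top",plane("scene",A([(467,156),(411,156),(523,156)]),77), "bottom front",plane("scene",A([(468,287)]),0))
print("chips",plane("scene",A([(610,210),(728,213),(614,272),(742,298),(640,346)]),8))
print("blade",plane("scene",B([(340,252),(520,272),(532,338),(340,318)]),8))
print("handle top far, near",plane("scene",B([(426,300),(465,303),(481,458),(430,462)]),28))
print("mat",plane("scene",B([(193,283),(610,300),(677,503),(217,483)]),4))
# chips/tin masks in both views
for n in ["scene","side"]:
    im=cv2.imread(f"pics/{n}0.png")[:,:,::-1].copy(); H=hsv(im); h,s,v=[H[...,i].astype(int) for i in range(3)]
    if n=="scene":
        print(H[242,332],H[258,333],H[237,481]); roi=(slice(225,300),slice(318,385))
    else: print(H[227,302],H[175,285]); roi=(slice(212,248),slice(292,350))
    m=np.zeros(h.shape,bool); m[roi]=((h<13)|(h>172))[roi]&(s[roi]>125)&(v[roi]>60)
    for _,a,bb,c,L in blobs(m,8): print(n,"chip",a,bb,c,plane(n,[c],8)[0])
    m=(h<13)&(s>200)&(v>150)
    for _,a,bb,c,L in blobs(m,30): print(n,"or",a,bb,c,plane(n,[c],25)[0])
    # tin white top
    m=np.zeros(h.shape,bool); R=(slice(215,240),slice(280,315)) if n=="scene" else (slice(230,250),slice(302,332))
    m[R]=(s[R]<30)&(v[R]>130)
    for _,a,bb,c,L in blobs(m,20): print(n,"tintop",a,bb,c,plane(n,[c],77)[0])
E
```

```text
lip [[ 416.9 -111.5    0. ]
 [ 638.7 -104.9    0. ]]
rim top [[ 421.5 -257.3   43. ]
 [ 643.9 -251.5   43. ]]
wall fr tops [[ 420.  -135.5   33. ]
 [ 642.6 -127.    33. ]]
tin top [[491.3 -40.3  77. ]
 [487.9 -69.4  77. ]
 [494.7 -11.3  77. ]] bottom front [[514.7 -43.    0. ]]
chips [[474.2  41.2   8. ]
 [484.2 106.4   8. ]
 [520.2  36.1   8. ]
 [546.8 101.4   8. ]
 [573.2  41.3   8. ]]
blade [[378.4 358.4   8. ]
 [408.2 461.8   8. ]
 [463.6 446.8   8. ]
 [434.3 339.5   8. ]]
handle top far, near [[445.2 383.2  28. ]
 [450.2 405.1  28. ]
 [567.6 369.1  28. ]
 [567.1 340.5  28. ]]
mat [[391.  263.1   4. ]
 [434.1 509.6   4. ]
 [592.1 479.1   4. ]
 [548.  232.2   4. ]]
[ 10 153 138] [ 10 154 139] [ 13 198 169]
scene chip 95 [326 237  12  12] [332.  241.9] [473.7  41.2   8. ]
scene chip 107 [355 237  14  13] [362.1 242.5] [483.3 107.6   8. ]
scene chip 106 [326 251  15  13] [333.3 256.4] [516.9  37.    8. ]
scene chip 102 [358 258  15  12] [365.4 263.1] [544.1 102.6   8. ]
scene chip 104 [335 270  10  13] [339.5 275.1] [570.6  41.7   8. ]
scene tintop 416 [283 219  28  19] [296.3 227.8] [488.9 -40.2  77. ]
[  9 185 179] [ 14 255 138]
side chip 53 [319 220   7   9] [322.2 223.6] [546.3  99.8   8. ]
side chip 54 [298 223   9   8] [301.6 226.5] [483.6 104.6   8. ]
side chip 58 [333 231   9   8] [337.  234.1] [573.8  39.6   8. ]
side chip 31 [300 237   5   8] [302.4 240.4] [469.6  42.    8. ]
side or 57 [315 306  19   7] [324.  309.1] [ 449.9 -244.6   25. ]
side tintop 186 [307 233  20  14] [316.1 239.4] [487.7 -44.1  77. ]
```

Emit:
send_rows(translation=[[-10.5, -21.5, 30], [-10.5, -21.5, 30], [-10.5, -21.5, 30], [-10.5, -21.5, 30], [0, 0, 0], [0, 0, 0]], rotation=[[0, 0, 0], [0, 0, 0], [0, 0, 0], [0, 0, 0], [0, 0, 0], [0, 0, 0]], gripper=[1, 1, 1, 1, 1, 1], squeeze=6)

```text
time: 0.85
eef_pos: [490.2, -42.1, 184.0]
orientation: [[0.0, 1.0, 0.002], [1.0, -0.0, -0.0], [-0.0, 0.002, -1.0]]
force: [1.0, -0.3, 0.3]
width: 0.999
grasp_force: 0.0
```

```bash
python3 - <<'E'
from h import *
np.set_printoptions(precision=1,suppress=True)
print("jar top",plane("scene",[(409,303)],100),"jar base front",plane("scene",[(405,345)],0))
print("grey can base front/back top",plane("scene",[(352,439)],0),plane("scene",[(357,352)],120))
cal=r.get_calibration("wrist"); im=r.grab_frame("wrist"); cv2.imwrite("pics/w1.png",im[:,:,::-1])
print(np.array(cal["pose"]),cal["intrinsics"])
h,s,v=[hsv(im)[...,i].astype(int) for i in range(3)]
for _,a,bb,c,L in blobs((s<30)&(v>130),400): print("white",a,bb,c,plane("wrist",[c],77,cal)[0])
for _,a,bb,c,L in blobs((h<13)&(s>125)&(v>60),60): print("chip",a,bb,c,plane("wrist",[c],10,cal)[0])
for _,a,bb,c,L in blobs((h>105)&(h<122)&(s>150)&(v>60),150): print("blue",a,bb,c,plane("wrist",[c],0,cal)[0])
E
```

```text
jar top [[723.6 136.  100. ]] jar base front [[748.6 137.7   0. ]]
grey can base front/back top [[913.    4.6   0. ]] [[822.   20.7 120. ]]
[[  1.    0.   -0.  489.7]
 [ -0.    1.    0.3  37.4]
 [  0.   -0.3   1.  265.8]
 [  0.    0.    0.    1. ]] [[358.6   0.  323.2]
 [  0.  358.6 240. ]
 [  0.    0.    1. ]]
white 8109 [264 225 102 101] [315.9 274.9] [485.8 -37.9  77. ]
white 2149 [379 317  62  58] [408.4 348.5] [541.4 -85.7  77. ]
white 4593 [264 318 111  57] [318.7 351.4] [487.2 -87.5  77. ]
white 402 [231 323  21  33] [238.9 336.4] [439.6 -77.2  77. ]
white 1798 [415 413  67  32] [445.9 428.6] [ 570.4 -146.4   77. ]
chip 1548 [288   0  44  50] [309.2  22.5] [481.2 107.5  10. ]
chip 1704 [383   1  50  60] [407.1  31.2] [544.  102.7  10. ]
chip 1302 [275 107  47  47] [298.2 129.9] [473.   41.6  10. ]
chip 1364 [416 111  50  37] [440.3 129. ] [570.4  42.3  10. ]
chip 1301 [340 112  46  49] [362.6 135.8] [517.1  37.6  10. ]
blue 6629 [481 123 159 156] [558.  200.5] [668.   -8.7   0. ]
```

View pics/w1.png

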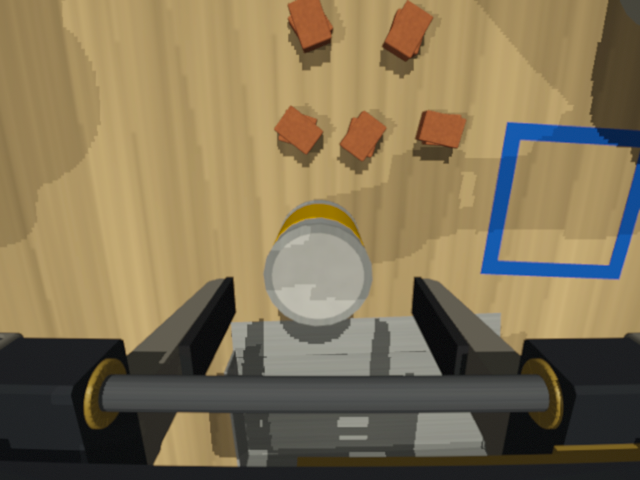

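The wrist view shows the tin centred at (318,274) between the fingers, the five chips at the top, the blue square at (558,200), and the pan behind. All measurements agree within about 4 mm, so I descend and grip low.

Emit:
send_rows(translation=[[2, -2, 22], [0, 0, 22], [0, 0, 22], [0, 0, 22], [0, 0, 0], [0, 0, 0], [0, 0, 0], [0, 0, 0], [0, 0, 0], [0, 0, 0]], rotation=[[0, 0, 0], [0, 0, 0], [0, 0, 0], [0, 0, 0], [0, 0, 0], [0, 0, 0], [0, 0, 0], [0, 0, 0], [0, 0, 0], [0, 0, 0]], gripper=[1, 1, 1, 1, 0.8, 0.72, 0.66, 0.6, 0.6, 0.6], squeeze=6)

```text
time: 2.15
eef_pos: [487.7, -40.2, 95.8]
orientation: [[-0.0, 1.0, 0.002], [1.0, 0.0, -0.001], [-0.001, 0.002, -1.0]]
force: [-0.8, 0.7, 6.3]
width: 0.651
grasp_force: 6.0
```

Emit:
send_rows(translation=[[0.5, 4, 0.3], [1.2, 8, 0.3], [1.7, 12, 0], [1.7, 12, 0], [1.7, 12, 0], [1.7, 12, 0], [1.7, 12, 0], [1.7, 12, 0], [1.7, 12, 0], [1.7, 12, 0], [1.7, 12, 0], [1.7, 12, 0], [1.7, 12, 0], [1.7, 12, 0], [1.7, 12, 0], [1.7, 12, 0], [1.2, 8, 0], [0.5, 4, 0], [0, 0, 0], [0, 0, 0]], rotation=[[0, 0, 0], [0, 0, 0], [0, 0, 0], [0, 0, 0], [0, 0, 0], [0, 0, 0], [0, 0, 0], [0, 0, 0], [0, 0, 0], [0, 0, 0], [0, 0, 0], [0, 0, 0], [0, 0, 0], [0, 0, 0], [0, 0, 0], [0, 0, 0], [0, 0, 0], [0, 0, 0], [0, 0, 0], [0, 0, 0]], gripper=[0.6, 0.6, 0.6, 0.6, 0.6, 0.6, 0.6, 0.6, 0.6, 0.6, 0.6, 0.6, 0.6, 0.6, 0.6, 0.6, 0.6, 0.6, 0.6, 0.6])

```text
time: 4.65
eef_pos: [679.2, -12.9, 94.5]
orientation: [[0.0, 1.0, 0.001], [1.0, -0.0, -0.0], [-0.0, 0.001, -1.0]]
force: [-1.3, 0.1, 4.2]
width: 0.654
grasp_force: 6.0
```

```bash
python3 - <<'E'
from h import *
np.set_printoptions(precision=1,suppress=True)
print("old wrist mark corners (cal fixed shift)", )
st=r.read_state(); print(st["eef_pos"],st["force"])
cal=r.get_calibration("wrist"); im=r.grab_frame("wrist"); cv2.imwrite("pics/w2.png",im[:,:,::-1])
h,s,v=[hsv(im)[...,i].astype(int) for i in range(3)]
for _,a,bb,c,L in blobs((s<30)&(v>130),400): print("white",a,bb,c,plane("wrist",[c],77,cal)[0])
L=(h>105)&(h<122)&(s>150)&(v>40); L[330:]=0
ys,xs=np.nonzero(L); P=plane("wrist",np.c_[xs,ys],0,cal)[:,:2]; print(len(P),P.min(0),P.max(0))
print(cv2.minAreaRect(P.astype(np.float32)))
w=cv2.imread("pics/w1.png")
# first picture's corners with pose of then: TCP differs by pure shift
d=np.array(st["eef_pos"])-[489.9,-42.1,184]
c2={k:np.array(cal[k]).copy() for k in cal}; c2["pose"][:3,3]-=d
print(plane("wrist",[(510,123),(482,273),(620,278)],0,c2))
E
```

```text
old wrist mark corners (cal fixed shift)
[679.2 -12.9  94.5] [-1.3  0.1  4.2]
white 469 [272 235 104  32] [323.4 243.6] [678.9  36.7  77. ]
white 1435 [274 279  95  28] [321.5 291.1] [678.3  21.8  77. ]
white 10873 [231 300 185  76] [323.2 343.4] [678.8   3.8  77. ]
white 2597 [241 413 167  17] [323.2 420.8] [678.8 -26.3  77. ]
9029 [617.7 -25.4] [735.8  47.1]
((676.8353271484375, 8.41373062133789), (73.02951049804688, 115.17431640625), 87.3399887084961)
[[622.6  47.    0. ]
 [616.2 -67.2   0. ]
 [731.  -72.1   0. ]]
```

Emit:
send_rows(translation=[[0, -1, 0], [0, 0, 0], [0, 0, 0], [0, 0, 0], [0, 0, -20], [0, 0, -35], [0, 0, -35], [0, 0, -35], [0, 0, -30], [39, -19, 0], [39, -19, 0], [39, -19, 0], [39, -19, 0], [39, -19, 0], [39, -19, 0], [39, -19, 0], [39, -19, 0], [39, -19, 0], [39, -19, 0], [0, 0, 0]], rotation=[[0, 0, 0], [0, 0, 0], [0, 0, 0], [0, 0, 0], [0, 0, 0], [0, 0, 0], [0, 0, 0], [0, 0, 0], [0, 0, 0], [0, 0, 0], [0, 0, 0], [0, 0, 0], [0, 0, 0], [0, 0, 0], [0, 0, 0], [0, 0, 0], [0, 0, 0], [0, 0, 0], [0, 0, 0], [0, 0, 0]], gripper=[0.7, 0.85, 1, 1, 1, 1, 1, 1, 1, 1, 1, 1, 1, 1, 1, 1, 1, 1, 1, 1])

```text
time: 7.2
eef_pos: [486.7, 379.5, 250.8]
orientation: [[-0.004, 1.0, 0.002], [1.0, 0.004, 0.001], [0.001, 0.002, -1.0]]
force: [0.2, 0.0, 0.7]
width: 1.0
grasp_force: 0.0
```

Emit:
send_rows(translation=[[0, 0, 0], [0, 0, 0], [0, 0, 0], [0, 0, 0], [0, 0, 0], [0, 0, 0], [0, 0, 0], [0, 0, 0], [0, 0, 0], [0, 0, 0], [0, 0, 0]], rotation=[[0, 0, 10.7], [0, 0, 10.7], [0, 0, 10.7], [0, 0, 10.7], [0, 0, 10.7], [0, 0, 10.7], [0, 0, 10.7], [0, 0, 10.7], [0, 0, 10.7], [0, 0, 10.7], [0, 0, 0]], gripper=[1, 1, 1, 1, 1, 1, 1, 1, 1, 1, 1])

```text
time: 8.57
eef_pos: [488.8, 376.3, 250.1]
orientation: [[0.957, -0.291, 0.001], [-0.291, -0.957, 0.0], [0.001, -0.001, -1.0]]
force: [0.7, -0.4, -0.2]
width: 0.999
grasp_force: 0.0
```

```bash
python3 - <<'E'
from h import *
np.set_printoptions(precision=3,suppress=True)
im=r.grab_frame("scene"); cv2.imwrite("pics/s2.png",im[:,:,::-1])
h,s,v=[hsv(im)[...,i].astype(int) for i in range(3)]
m=np.zeros(h.shape,bool); R=(slice(270,350),slice(280,360)); m[R]=((s<40)&(v>120))[R]
for _,a,bb,c,L in blobs(m,100): print("tintop",a,bb,c,plane("scene",[c],77)[0])
st=r.read_state(); print(st["eef_pos"],st["orientation"],st["qpos"])
cal=r.get_calibration("wrist"); im=r.grab_frame("wrist"); cv2.imwrite("pics/w3.png",im[:,:,::-1])
h,s,v=[hsv(im)[...,i].astype(int) for i in range(3)]
for _,a,bb,c,L in blobs((h>5)&(h<16)&(s>190)&(v>110),300):
    q=cv2.findContours(L.astype(np.uint8),0,2)[0]; q=max(q,key=len).reshape(-1,2); P=plane("wrist",q,28,cal)[:,:2].astype(np.float32)
    print("orange",a,bb,c,cv2.minAreaRect(P)); print(cv2.boxPoints(cv2.minAreaRect(P)))
E
```

```text
tintop 657 [305 287  40  26] [322.656 299.869] [681.16  -12.691  77.   ]
[488.626 376.477 249.947] [[ 0.957 -0.29   0.001]
 [-0.29  -0.957  0.   ]
 [ 0.001 -0.001 -1.   ]] [ 0.461  0.306  1.529 -0.     1.305  2.326]
```

View pics/w3.png

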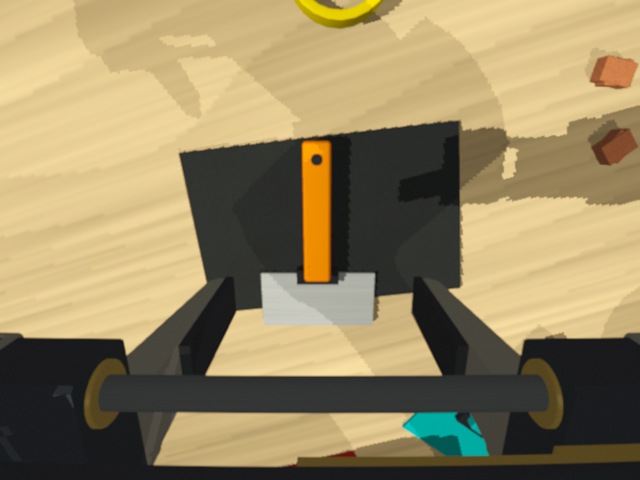

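Wrist view: the orange scraper's handle spans (303,141)–(331,282), almost square to the image, with its blade at (262–376, 272–325). The tin's top measures (681,-13), inside the square.

```bash
python3 - <<'E'
from h import *
np.set_printoptions(precision=3,suppress=True)
st=r.read_state(); cal=r.get_calibration("wrist")
H=plane("wrist",[(303,141),(330.5,140),(331.5,282),(304,282)],28,cal)[:,:2]
n=(H[0]+H[1])/2; f=(H[2]+H[3])/2; d=(f-n)/np.linalg.norm(f-n); print(H,"len",np.linalg.norm(f-n),"w",np.linalg.norm(H[0]-H[1]),d,np.degrees(np.arctan2(d[1],d[0])),"origin",f-45*d,n+80*d)
b=plane("wrist",[(263,325),(375,324)],8,cal)[:,:2]; e=b.mean(0); print("edge mid",e,"w",np.linalg.norm(b[0]-b[1]),"origin",e-100*d)
o=f-45*d; R=np.array(st["orientation"]); t=np.array(st["eef_pos"]); print("shift tool", R.T@(np.r_[o,t[2]]-t))
E
```

```text
[[564.617 371.645]
 [558.833 349.89 ]
 [438.639 384.692]
 [445.925 408.741]] len 124.73536891140934 w 22.511064349589503 [-0.958  0.288] 163.24951994117782 origin [485.373 383.747] [485.119 383.824]
edge mid [389.535 412.035] w 113.35724025195978 origin [485.292 383.214]
shift tool [-5.069 -5.928 -0.001]
```

Emit:
send_rows(translation=[[-23, -5, 0], [0, 0, 38], [0, 0, 38], [0, 0, 38], [0, 0, 28], [0, 0, 12], [0, 0, 0], [0, 0, 0], [0, 0, 0], [0, 0, 0], [0, 0, 0], [0, 0, 0], [0, 0, 0], [0, 0, 0], [0, 0, 0]], rotation=[[0, 0, 0], [0, 0, 0], [0, 0, 0], [0, 0, 0], [0, 0, 0], [0, 0, 0], [0, 0, 0], [0, 0, 0], [0, 0, 0], [0, 0, 0], [0, 0, 0], [0, 0, 0], [0, 0, 0], [0, 0, 0], [0, 0, 0]], gripper=[1, 1, 1, 1, 1, 1, 0.8, 0.6, 0.4, 0.3, 0.2, 0.1, 0.1, 0.1, 0.1], squeeze=60)

```text
time: 10.55
eef_pos: [467.4, 388.7, 95.1]
orientation: [[0.956, -0.292, -0.0], [-0.292, -0.956, -0.0], [-0.0, 0.0, -1.0]]
force: [-0.1, -0.5, -0.4]
width: 0.255
grasp_force: 60.0
```

Emit:
send_rows(translation=[[0, 0, -10], [0, 0, -30], [0, 0, -30], [0, 0, -30], [0, 0, -10], [0, 0, 0], [0, 0, 0], [0, 0, 0], [0, 0, 0], [0, 0, 0], [0, 0, 0], [0, 0, 0], [0, 0, 0], [0, 0, 0], [0, 0, 0], [0, 0, 0], [0, 0, 0]], rotation=[[0, 0, 0], [0, 0, 0], [0, 0, 0], [0, 0, 0], [0, 0, 0], [0, 0, -10], [0, 0, -10], [0, 0, -10], [0, 0, -10], [0, 0, -10], [0, 0, -10], [0, 0, -10], [0, 0, -10], [0, 0, -10], [0, 0, -10], [0, 0, -8.7], [0, 0, 0]], gripper=[0.1, 0.1, 0.1, 0.1, 0.1, 0.1, 0.1, 0.1, 0.1, 0.1, 0.1, 0.1, 0.1, 0.1, 0.1, 0.1, 0.1])

```text
time: 12.68
eef_pos: [467.0, 388.4, 204.1]
orientation: [[-0.028, 1.0, -0.002], [1.0, 0.028, -0.001], [-0.001, -0.002, -1.0]]
force: [-0.5, -0.6, -2.6]
width: 0.257
grasp_force: 60.0
```

Emit:
send_rows(translation=[[-20, 6, 0], [-38, 13, 0], [-38, 13, 0], [-38, 13, 0], [-38, 13, 0], [-38, 13, 0], [-38, 12, 0], [0, 0, 0], [0, 0, 0], [0, 0, 0], [0, 0, 0], [0, 0, 0], [0, 0, 0], [0, 0, 0]], rotation=[[0, 0, 0], [0, 0, 0], [0, 0, 0], [0, 0, 0], [0, 0, 0], [0, 0, 0], [0, 0, 0], [0, 9, 0], [0, 9, 0], [0, 9, 0], [0, 9, 0], [0, 9, 0], [0, 0, 0], [0, 0, 0]], gripper=[0.1, 0.1, 0.1, 0.1, 0.1, 0.1, 0.1, 0.1, 0.1, 0.1, 0.1, 0.1, 0.1, 0.1])

```text
time: 14.42
eef_pos: [557.9, 142.7, 205.2]
orientation: [[-0.02, 1.0, -0.02], [0.709, 0.029, 0.705], [0.705, 0.0, -0.709]]
force: [-0.1, -0.8, -2.0]
width: 0.26
grasp_force: 60.0
```

```bash
python3 - <<'E'
from h import *
np.set_printoptions(precision=3,suppress=True)
st=r.read_state(); print(st["eef_pos"],st["orientation"],st["qpos"],st["force"],st["moment"])
im=r.grab_frame("side"); cv2.imwrite("pics/sd2.png",cv2.resize(im[100:340,200:520],(800,600),interpolation=cv2.INTER_CUBIC)[:,:,::-1])
E
```

```text
[557.899 142.717 205.243] [[-0.02   1.    -0.02 ]
 [ 0.709  0.029  0.705]
 [ 0.705  0.    -0.709]] [-0.254  0.315  1.763  0.758  1.398 -0.55 ] [-0.063 -0.847 -1.971] [-0.615  0.004 -0.025]
```

View pics/sd2.png

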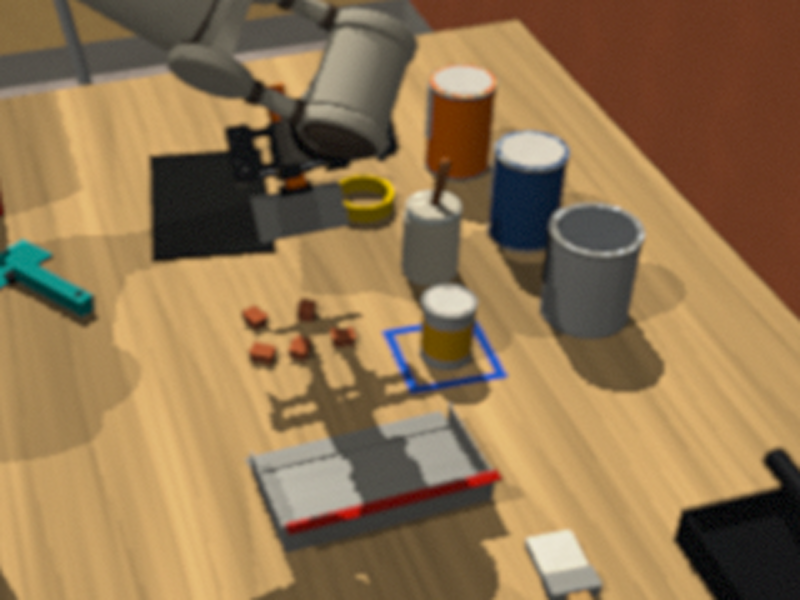

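The side crop shows the scraper held tilted with its blade at about (300,210) of the crop, the chips below it, and the tin standing inside the blue square at (447,330). Now I go down to just above the bench.

Emit:
send_rows(translation=[[-14.1, 0, 14.2], [-14.1, 0, 14.2], [-14.1, 0, 14.2], [-10, 0, 10], [0, 0, 0], [-1.4, 0, 1.4], [-1.4, 0, 1.4], [0, 0, 0]], rotation=[[0, 0, 0], [0, 0, 0], [0, 0, 0], [0, 0, 0], [0, 0, 0], [0, 0, 0], [0, 0, 0], [0, 0, 0]], gripper=[0.1, 0.1, 0.1, 0.1, 0.1, 0.1, 0.1, 0.1])

```text
time: 15.48
eef_pos: [558.0, 143.4, 127.3]
orientation: [[-0.021, 1.0, -0.02], [0.707, 0.03, 0.707], [0.707, 0.001, -0.707]]
force: [0.4, -0.5, -3.2]
width: 0.255
grasp_force: 60.0
```

Emit:
send_rows(translation=[[-1.4, 0, 1.4], [-1.4, 0, 1.4], [-0.7, 0, 0.7], [0, 0, 0], [0, 0, 0]], rotation=[[0, 0, 0], [0, 0, 0], [0, 0, 0], [0, 0, 0], [0, 0, 0]], gripper=[0.1, 0.1, 0.1, 0.1, 0.1])

```text
time: 16.1
eef_pos: [557.8, 143.5, 122.0]
orientation: [[-0.021, 1.0, -0.021], [0.707, 0.03, 0.707], [0.707, 0.0, -0.707]]
force: [-0.1, -0.0, -1.9]
width: 0.252
grasp_force: 60.0
```

Emit:
send_rows(translation=[[-0.7, 0, 0.7], [0, 0, 0], [-0.35, 0, 0.35], [0, 0, 0]], rotation=[[0, 0, 0], [0, 0, 0], [0, 0, 0], [0, 0, 0]], gripper=[0.1, 0.1, 0.1, 0.1])

```text
time: 16.6
eef_pos: [558.0, 143.6, 121.1]
orientation: [[-0.021, 1.0, -0.021], [0.706, 0.03, 0.707], [0.708, 0.001, -0.707]]
force: [-0.7, 0.7, 3.4]
width: 0.257
grasp_force: 60.0
```

Emit:
send_rows(translation=[[-0.35, 0, 0.35], [0, 0, 0], [0, 0, 0]], rotation=[[0, 0, 0], [0, 0, 0], [0, 0, 0]], gripper=[0.1, 0.1, 0.1])

```text
time: 16.98
eef_pos: [558.0, 143.7, 120.9]
orientation: [[-0.022, 1.0, -0.021], [0.706, 0.03, 0.708], [0.708, 0.001, -0.706]]
force: [-2.1, 1.3, 6.3]
width: 0.254
grasp_force: 60.0
```

```bash
python3 - <<'E'
from h import *
np.set_printoptions(precision=2,suppress=True)
for i in range(6):
    st=r.read_state(); r.grab_frame("side"); print(st["eef_pos"],st["force"],st["moment"])
E
```

```text
[558.04 143.68 120.89] [-2.11  1.28  6.29] [0.13 0.26 0.13]
[558.02 143.71 120.87] [-0.81  0.88  5.35] [0.14 0.26 0.14]
[558.03 143.7  120.89] [-1.12  0.67  6.97] [0.13 0.27 0.15]
[558.03 143.69 120.89] [-2.22  0.26  5.2 ] [0.19 0.26 0.12]
[558.02 143.71 120.87] [-0.99  1.08  6.51] [0.12 0.31 0.15]
[558.01 143.71 120.87] [-0.9   1.15  5.76] [0.16 0.31 0.13]
```

Emit:
send_rows(translation=[[-0.25, 0, 0.25], [0, 0, 0], [0, 0, 0], [0, 0, 0]], rotation=[[0, 0, 0], [0, 0, 0], [0, 0, 0], [0, 0, 0]], gripper=[0.1, 0.1, 0.1, 0.1])

```text
time: 17.77
eef_pos: [558.0, 143.8, 120.8]
orientation: [[-0.022, 1.0, -0.021], [0.706, 0.03, 0.708], [0.708, 0.001, -0.706]]
force: [-1.4, -0.0, 7.6]
width: 0.254
grasp_force: 60.0
```

Emit:
send_rows(translation=[[-3, 0, -3], [-6, 0, -6], [-8.5, 0, -8.5], [-8.5, 0, -8.5], [-8.5, 0, -8.5], [-8.5, 0, -8.5]], rotation=[[0, 0, 0], [0, 0, 0], [0, 0, 0], [0, 0, 0], [0, 0, 0], [0, 0, 0]], gripper=[0.1, 0.1, 0.1, 0.1, 0.1, 0.1])

```text
time: 18.52
eef_pos: [560.0, 83.3, 121.0]
orientation: [[-0.022, 1.0, -0.02], [0.704, 0.03, 0.709], [0.71, 0.001, -0.705]]
force: [-0.2, 4.5, 6.4]
width: 0.261
grasp_force: 60.0
```

Emit:
send_rows(translation=[[-8.5, 0, -8.5], [-8.5, 0, -8.5], [-8.5, 0, -8.5], [-8.5, 0, -8.5], [-8.5, 0, -8.5], [-8.5, 0, -8.5], [-8.5, 0, -8.5], [-8.5, 0, -8.5]], rotation=[[0, 0, 0], [0, 0, 0], [0, 0, 0], [0, 0, 0], [0, 0, 0], [0, 0, 0], [0, 0, 0], [0, 0, 0]], gripper=[0.1, 0.1, 0.1, 0.1, 0.1, 0.1, 0.1, 0.1])

```text
time: 19.52
eef_pos: [562.8, -12.7, 121.0]
orientation: [[-0.022, 1.0, -0.021], [0.704, 0.03, 0.71], [0.71, 0.001, -0.704]]
force: [-0.6, 5.5, 7.3]
width: 0.257
grasp_force: 60.0
```

```bash
python3 - <<'E'
from h import *
np.set_printoptions(precision=1,suppress=True)
st=r.read_state(); print(st["eef_pos"],st["force"],st["time"])
im=r.grab_frame("scene"); cv2.imwrite("pics/s3.png",cv2.resize(im[190:340,180:380],(800,600),interpolation=cv2.INTER_CUBIC)[:,:,::-1])
for n in ["scene","side"]:
    im=r.grab_frame(n); h,s,v=[hsv(im)[...,i].astype(int) for i in range(3)]
    R=(slice(215,310),slice(200,385)) if n=="scene" else (slice(205,300),slice(290,350))
    m=np.zeros(h.shape,bool); m[R]=((h<13)&(s>125)&(v>60)&(v<200))[R]
    for _,a,bb,c,L in blobs(m,8): print(n,"chip",a,bb,c,plane(n,[c],8)[0])
E
```

```text
[562.8 -12.7 121. ] [-0.6  5.5  7.3] 19.525
scene chip 490 [336 222  45  35] [358.7 240.9] [477.5 101.    8. ]
scene chip 96 [302 282  15   8] [309.4 285.4] [590.3 -24.9   8. ]
side chip 56 [297 223  10   8] [301.7 226.6] [483.7 104.3   8. ]
side chip 65 [300 237  10   9] [304.7 240.8] [475.5  38.4   8. ]
side chip 23 [347 243   3   9] [348.1 246.6] [587.3 -22.5   8. ]
side chip 71 [334 245  11   9] [339.1 249.1] [559.5 -25.4   8. ]
side chip 77 [322 248  10  11] [326.3 252.7] [520.3 -29.3   8. ]
```

View pics/s3.png

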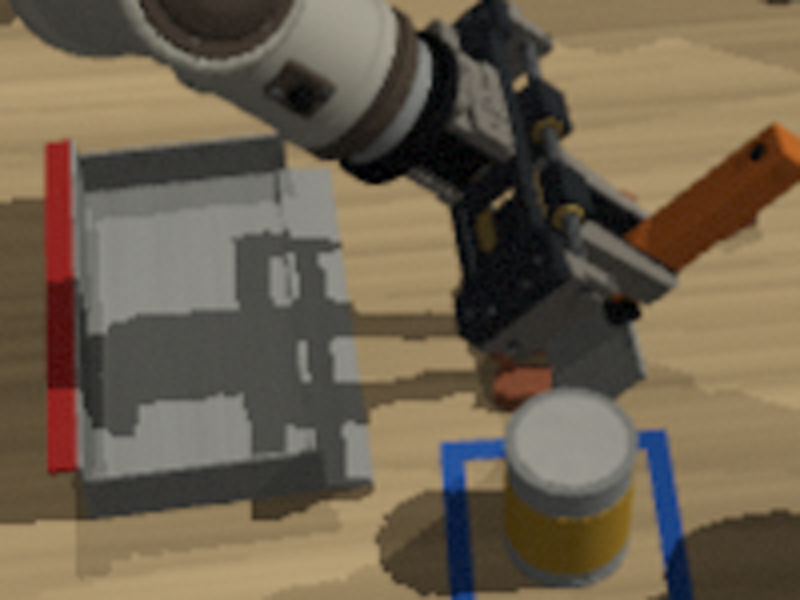

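The crop shows the scraper mid-sweep, one chip visible ahead of the blade at (522,385). The side view places all three ahead of the blade at y≈-27; the tin is in the square.

Emit:
send_rows(translation=[[-8.5, 0, -8.5], [-8.5, 0, -8.5], [-8.5, 0, -8.5], [-8.5, 0, -8.5], [-8.5, 0, -8.5], [-8.5, 0, -8.5], [-8.5, 0, -8.5], [-8.5, 0, -8.5]], rotation=[[0, 0, 0], [0, 0, 0], [0, 0, 0], [0, 0, 0], [0, 0, 0], [0, 0, 0], [0, 0, 0], [0, 0, 0]], gripper=[0.1, 0.1, 0.1, 0.1, 0.1, 0.1, 0.1, 0.1])

```text
time: 20.68
eef_pos: [565.6, -108.7, 121.0]
orientation: [[-0.022, 1.0, -0.021], [0.704, 0.03, 0.71], [0.71, 0.001, -0.704]]
force: [-0.5, 5.1, 8.7]
width: 0.255
grasp_force: 60.0
```

Emit:
send_rows(translation=[[-3.5, 0, -4.2], [-5.9, 0, -8.2], [-5.9, 0, -8.2], [-5.9, 0, -8.2], [0, 0, 0]], rotation=[[0, 0, 0], [0, 0, 0], [0, 0, 0], [0, 0, 0], [0, 0, 0]], gripper=[0.1, 0.1, 0.1, 0.1, 0.1])

```text
time: 21.3
eef_pos: [566.4, -145.4, 124.6]
orientation: [[-0.021, 1.0, -0.02], [0.708, 0.029, 0.706], [0.706, 0.0, -0.708]]
force: [0.6, -0.0, -1.1]
width: 0.257
grasp_force: 60.0
```

```bash
cat > chips.py <<'E'
from h import *
np.set_printoptions(precision=1,suppress=True)
st=r.read_state(); print(st["eef_pos"],st["force"],st["time"])
for n in ["scene","side"]:
    im=r.grab_frame(n); cv2.imwrite(f"pics/{n}_{st['time']:.1f}.png",im[:,:,::-1]); h,s,v=[hsv(im)[...,i].astype(int) for i in range(3)]
    R=(slice(215,310),slice(205,385)) if n=="scene" else (slice(205,298),slice(290,390))
    m=np.zeros(h.shape,bool); m[R]=((h<13)&(s>125)&(v>40)&(v<200))[R]
    for _,a,bb,c,L in blobs(m,8): print(n,"chip",a,bb,c,plane(n,[c],8)[0])
E
python3 chips.py
```

```text
[ 566.4 -145.4  124.6] [ 0.6 -0.  -1.1] 21.3
scene chip 485 [269 228  46  36] [292.1 246.3] [476.6 -48.6   8. ]
scene chip 117 [326 237  12  13] [331.5 242.9] [476.5  39.6   8. ]
scene chip 125 [355 237  14  13] [361.4 243.1] [484.9 105.8   8. ]
scene chip 44 [242 278  10   8] [247.6 282.2] [ 566.8 -150.6    8. ]
scene chip 157 [239 288  15  13] [246.4 294.1] [ 597.4 -154.6    8. ]
side chip 32 [339 213   9  11] [343.2 217.7] [615.4 108.6   8. ]
side chip 55 [297 223  10   8] [301.6 226.4] [483.8 105.1   8. ]
side chip 8 [342 232   3   4] [343.2 233.5] [592.2  36.9   8. ]
side chip 67 [300 237  10   9] [304.7 240.8] [475.4  38.3   8. ]
side chip 80 [364 271  10  11] [368.4 275.9] [ 600.9 -151.3    8. ]
side chip 76 [325 274  11  10] [330.2 278.6] [ 500.4 -131.2    8. ]
side chip 80 [351 275  10  10] [355.5 279.6] [ 563.4 -154.2    8. ]
side chip 92 [364 290  26   8] [378.9 294.7] [ 602.7 -223.4    8. ]
```

Emit:
send_rows(translation=[[14.1, 0, -14.1], [14.1, 0, -14.1], [25.5, -9, 25.5], [25.5, -10, 25.5], [25.5, -10, 25.5], [25.5, -10, 25.5], [25.5, -10, 25.5], [25.5, -10, 25.5], [25.5, -10, 25.5], [25.5, -10, 25.5], [0, 0, 0], [0, 0, 0]], rotation=[[0, 0, 0], [0, 0, 0], [0, 0, 0], [0, 0, 0], [0, 0, 0], [0, 0, 0], [0, 0, 0], [0, 0, 0], [0, 0, 0], [0, 0, 0], [0, 0, 0], [0, 0, 0]], gripper=[0.1, 0.1, 0.1, 0.1, 0.1, 0.1, 0.1, 0.1, 0.1, 0.1, 0.1, 0.1])

```text
time: 22.9
eef_pos: [479.5, 140.7, 166.0]
orientation: [[-0.023, 1.0, -0.019], [0.707, 0.03, 0.706], [0.706, 0.002, -0.708]]
force: [-0.4, -0.5, -1.8]
width: 0.258
grasp_force: 60.0
```

Emit:
send_rows(translation=[[-14.1, 0, 14.1], [-12, 0, 12], [-2, 0, 2], [0, 0, 0], [0, 0, 0]], rotation=[[0, 0, 0], [0, 0, 0], [0, 0, 0], [0, 0, 0], [0, 0, 0]], gripper=[0.1, 0.1, 0.1, 0.1, 0.1])

```text
time: 23.52
eef_pos: [479.3, 140.9, 125.7]
orientation: [[-0.022, 1.0, -0.02], [0.707, 0.029, 0.707], [0.707, 0.001, -0.707]]
force: [0.9, -0.4, -2.5]
width: 0.256
grasp_force: 60.0
```

Emit:
send_rows(translation=[[-2, 0, 2], [-1, 0, 1], [-0.3, 0, 0.3], [-0.3, 0, 0.3], [0, 0, 0], [0, 0, 0]], rotation=[[0, 0, 0], [0, 0, 0], [0, 0, 0], [0, 0, 0], [0, 0, 0], [0, 0, 0]], gripper=[0.1, 0.1, 0.1, 0.1, 0.1, 0.1])

```text
time: 24.28
eef_pos: [479.0, 141.3, 120.9]
orientation: [[-0.022, 1.0, -0.021], [0.706, 0.03, 0.708], [0.708, 0.0, -0.706]]
force: [-1.3, 0.6, 5.1]
width: 0.255
grasp_force: 60.0
```

Emit:
send_rows(translation=[[-0.4, 0, 0.4], [0, 0, 0], [0, 0, 0], [-3, 0, -3], [-6, 0, -6], [-8.5, 0, -8.5], [-8.5, 0, -8.5], [-8.5, 0, -8.5], [-8.5, 0, -8.5], [-8.5, 0, -8.5], [-8.5, 0, -8.5], [-8.5, 0, -8.5]], rotation=[[0, 0, 0], [0, 0, 0], [0, 0, 0], [0, 0, 0], [0, 0, 0], [0, 0, 0], [0, 0, 0], [0, 0, 0], [0, 0, 0], [0, 0, 0], [0, 0, 0], [0, 0, 0]], gripper=[0.1, 0.1, 0.1, 0.1, 0.1, 0.1, 0.1, 0.1, 0.1, 0.1, 0.1, 0.1])

```text
time: 25.78
eef_pos: [482.1, 45.0, 121.0]
orientation: [[-0.022, 1.0, -0.021], [0.703, 0.03, 0.71], [0.71, 0.001, -0.704]]
force: [0.3, 5.6, 7.6]
width: 0.256
grasp_force: 60.0
```

```bash
python3 chips.py
```

```text
[482.1  45.  121. ] [0.3 5.6 7.6] 25.775
scene chip 148 [357 215  24  12] [368.1 219.2] [411.4 136.5   8. ]
scene chip 10 [352 231   7   4] [354.8 232.8] [451.5  97.2   8. ]
scene chip 208 [313 240  24  14] [322.5 246.2] [484.3  18.2   8. ]
scene chip 124 [248 250  14  12] [253.9 255.4] [ 493.6 -133.9    8. ]
scene chip 127 [239 275  13  12] [244.8 280.1] [ 560.4 -156.1    8. ]
scene chip 138 [240 289  13  12] [246.1 294.5] [ 598.3 -155.     8. ]
side chip 15 [303 217   5   5] [304.9 219.5] [501.9 134.6   8. ]
side chip 121 [303 238  13  14] [308.9 244.5] [482.9  18.9   8. ]
side chip 69 [364 272  10  10] [368.7 276.3] [ 601.2 -152.9    8. ]
side chip 74 [325 274   9  10] [329.1 278.6] [ 497.9 -130.4    8. ]
side chip 71 [351 275  10  10] [355.3 279.7] [ 562.8 -154.4    8. ]
side chip 106 [362 290  28   8] [378.7 294.7] [ 602.3 -223.2    8. ]
```

Emit:
send_rows(translation=[[-8.5, 0, -8.5], [-8.5, 0, -8.5], [-8.5, 0, -8.5], [-8.5, 0, -8.5], [-8.5, 0, -8.5], [-8.5, 0, -8.5], [-8.5, 0, -8.5], [-8.5, 0, -8.5], [-8.5, 0, -8.5], [-8.5, 0, -8.5], [-8.5, 0, -8.5], [-8.5, 0, -8.5], [-8.5, 0, -8.5]], rotation=[[0, 0, 0], [0, 0, 0], [0, 0, 0], [0, 0, 0], [0, 0, 0], [0, 0, 0], [0, 0, 0], [0, 0, 0], [0, 0, 0], [0, 0, 0], [0, 0, 0], [0, 0, 0], [0, 0, 0]], gripper=[0.1, 0.1, 0.1, 0.1, 0.1, 0.1, 0.1, 0.1, 0.1, 0.1, 0.1, 0.1, 0.1])

```text
time: 27.5
eef_pos: [486.6, -110.8, 121.0]
orientation: [[-0.022, 1.0, -0.021], [0.703, 0.03, 0.711], [0.711, 0.001, -0.703]]
force: [-0.3, 5.4, 9.0]
width: 0.256
grasp_force: 60.0
```

Emit:
send_rows(translation=[[-4.3, 0, -5], [-5.9, 0, -8.2], [-5.9, 0, -8.2], [-6.2, 0, -8.2], [-5, 0, -5.4], [0, 0, 0]], rotation=[[0, 0, 0], [0, 0, 0], [0, 0, 0], [0, 0, 0], [0, 0, 0], [0, 0, 0]], gripper=[0.1, 0.1, 0.1, 0.1, 0.1, 0.1])

```text
time: 28.25
eef_pos: [487.6, -156.5, 124.6]
orientation: [[-0.02, 1.0, -0.02], [0.708, 0.029, 0.706], [0.706, -0.0, -0.708]]
force: [-0.8, -0.5, -1.5]
width: 0.257
grasp_force: 60.0
```

```bash
python3 chips.py
```

```text
[ 487.6 -156.5  124.6] [-0.8 -0.5 -1.5] 28.25
scene chip 312 [262 215  38  21] [278.4 223.6] [401.6 -72.5   8. ]
scene chip 329 [208 248  37  19] [225.  257.6] [ 492.7 -196.1    8. ]
scene chip 134 [238 274  14  13] [244.8 280. ] [ 560.1 -156.1    8. ]
scene chip 138 [240 289  13  12] [246.  294.5] [ 598.3 -155.2    8. ]
side chip 9 [315 222   3   4] [315.9 223.7] [528.1 105.1   8. ]
side chip 27 [309 225  14  14] [315.5 231.7] [516.6  69.1   8. ]
side chip 71 [364 272  10  10] [368.8 276.5] [ 601.2 -153.5    8. ]
side chip 61 [352 275   8  11] [355.7 280.4] [ 562.9 -157.2    8. ]
side chip 147 [324 284  18  14] [331.5 291.1] [ 490.2 -176.1    8. ]
side chip 105 [361 290  29   8] [378.6 294.7] [ 602.1 -223.2    8. ]
```

Emit:
send_rows(translation=[[14.1, 0, -14.1], [14.1, 0, -14.1], [14.1, 0, -14.1], [14.1, 0, -14.1], [25.7, 0, 25.7], [25.7, 0, 25.7], [25.7, 0, 25.7], [25.7, 0, 25.7], [25.7, 0, 25.7], [25.7, 0, 25.7], [25.7, 0, 25.7], [25.7, 0, 25.7], [25.7, 0, 25.7], [25.7, 0, 25.7], [25.7, 0, 25.7], [25.7, 0, 25.7], [25.7, 0, 25.7], [25.7, 0, 25.7], [25.7, 0, 25.7]], rotation=[[0, 0, 0], [0, 0, 0], [0, 0, 0], [0, 0, 0], [0, 0, 0], [0, 0, 0], [0, 0, 0], [0, 0, 0], [0, 0, 0], [0, 0, 0], [0, 0, 0], [0, 0, 0], [0, 0, 0], [0, 0, 0], [0, 0, 0], [0, 0, 0], [0, 0, 0], [0, 0, 0], [0, 0, 0]], gripper=[0.1, 0.1, 0.1, 0.1, 0.1, 0.1, 0.1, 0.1, 0.1, 0.1, 0.1, 0.1, 0.1, 0.1, 0.1, 0.1, 0.1, 0.1, 0.1])

```text
time: 30.72
eef_pos: [471.0, 390.3, 205.7]
orientation: [[-0.022, 1.0, -0.022], [0.706, 0.031, 0.707], [0.708, 0.0, -0.707]]
force: [0.5, 0.1, -2.2]
width: 0.254
grasp_force: 60.0
```

```bash
python3 chips.py; python3 - <<'E'
import cv2,glob
f=sorted(glob.glob("pics/scene_*.png"))[-1]; im=cv2.imread(f); cv2.imwrite("pics/s5.png",cv2.resize(im[190:340,180:380],(800,600),interpolation=cv2.INTER_CUBIC))
E
```

```text
[471.  390.3 205.7] [ 0.5  0.1 -2.2] 30.725
scene chip 373 [208 249  37  17] [225.7 256.8] [ 490.6 -194.5    8. ]
scene chip 129 [239 275  13  12] [244.9 280.2] [ 560.6 -155.9    8. ]
scene chip 139 [240 289  13  12] [246.1 294.4] [ 598.  -155.1    8. ]
side chip 69 [364 272  10  10] [368.7 276.3] [ 601.2 -152.9    8. ]
side chip 70 [351 275  10  10] [355.3 279.7] [ 562.7 -154.6    8. ]
side chip 137 [325 284  18  14] [331.6 291.5] [ 490.2 -177.3    8. ]
side chip 105 [362 290  28   8] [378.8 294.7] [ 602.5 -223.2    8. ]
```

View pics/s5.png

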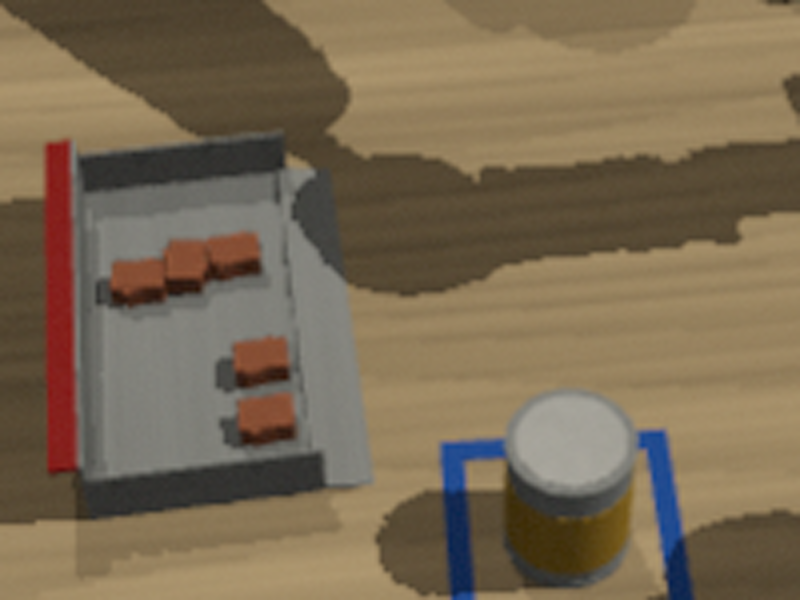

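All five chips lie on the pan floor, at (137,281), (187,266), (235,255), (262,360) and (267,417) of the crop, well past the lip; the tin stands in the square. Next I level the scraper, turn it back and lay it down.

Emit:
send_rows(translation=[[0, 0, 0], [0, 0, 0], [0, 0, 0], [0, 0, 0], [0, 0, 0], [0, 0, 0], [0, 0, 0], [0, 0, 0], [0, 0, 0], [0, 0, 0], [0, 0, 0], [0, 0, 0], [0, 0, 0], [0, 0, 0], [0, 0, 0], [0, 0, 0], [0, 0, 0]], rotation=[[0, -9, 0], [0, -9, 0], [0, -9, 0], [0, -9, 0], [0, -9, 0], [0, 0, 10], [0, 0, 10], [0, 0, 10], [0, 0, 10], [0, 0, 10], [0, 0, 10], [0, 0, 10], [0, 0, 10], [0, 0, 10], [0, 0, 10], [0, 0, 8.7], [0, 0, 0]], gripper=[0.1, 0.1, 0.1, 0.1, 0.1, 0.1, 0.1, 0.1, 0.1, 0.1, 0.1, 0.1, 0.1, 0.1, 0.1, 0.1, 0.1])

```text
time: 32.95
eef_pos: [471.4, 388.4, 205.2]
orientation: [[0.956, -0.292, -0.001], [-0.292, -0.956, -0.0], [-0.001, 0.0, -1.0]]
force: [-1.0, -0.1, -1.6]
width: 0.255
grasp_force: 60.0
```

Emit:
send_rows(translation=[[-3.5, 1, 30], [0, 0, 30], [0, 0, 30], [0, 0, 14], [0, 0, 4], [0, 0, 0], [0, 0, 1], [0, 0, 0], [0, 0, 0]], rotation=[[0, 0, 0], [0, 0, 0], [0, 0, 0], [0, 0, 0], [0, 0, 0], [0, 0, 0], [0, 0, 0], [0, 0, 0], [0, 0, 0]], gripper=[0.1, 0.1, 0.1, 0.1, 0.1, 0.1, 0.1, 0.1, 0.1])

```text
time: 34.08
eef_pos: [468.0, 389.2, 96.2]
orientation: [[0.956, -0.292, 0.001], [-0.292, -0.956, 0.0], [0.0, -0.0, -1.0]]
force: [-0.0, 0.3, -2.4]
width: 0.261
grasp_force: 60.0
```

Emit:
send_rows(translation=[[0, 0, 0.7], [0, 0, 0.5], [0, 0, 0.2], [0, 0, 0]], rotation=[[0, 0, 0], [0, 0, 0], [0, 0, 0], [0, 0, 0]], gripper=[0.1, 0.1, 0.1, 0.1])

```text
time: 34.58
eef_pos: [467.9, 389.1, 95.1]
orientation: [[0.956, -0.292, 0.0], [-0.292, -0.956, -0.0], [0.0, -0.0, -1.0]]
force: [-3.1, -0.9, 4.8]
width: 0.254
grasp_force: 60.0
```

Contact on the mat; I release and rise.

Emit:
send_rows(translation=[[0, 0, 0], [0, 0, 0], [0, 0, 0], [0, 0, 0], [0, 0, 0], [0, 0, -15], [0, 0, -30], [0, 0, -40], [0, 0, -40], [0, 0, -30], [0, 0, 0], [0, 0, 0]], rotation=[[0, 0, 0], [0, 0, 0], [0, 0, 0], [0, 0, 0], [0, 0, 0], [0, 0, 0], [0, 0, 0], [0, 0, 0], [0, 0, 0], [0, 0, 0], [0, 0, 0], [0, 0, 0]], gripper=[0.4, 0.6, 0.8, 1, 1, 1, 1, 1, 1, 1, 1, 1], squeeze=10)

```text
time: 36.08
eef_pos: [467.3, 388.8, 248.5]
orientation: [[0.956, -0.292, -0.001], [-0.292, -0.956, -0.001], [-0.001, 0.001, -1.0]]
force: [-0.1, -0.9, 0.1]
width: 1.0
grasp_force: 0.0
```

```bash
python3 - <<'E'
from h import *
st=r.read_state(); print(st["eef_pos"],st["force"],st["width"],st["time"])
a=r.grab_frame("scene"); b=r.grab_frame("wrist")
im=np.hstack([cv2.resize(a[150:400,180:560],(400,263)),cv2.resize(b,(400,263))]); cv2.imwrite("pics/fin.png",im[:,:,::-1])
E
```

```text
[467.32526514 388.79841524 248.47731388] [-0.07128206 -0.87822072  0.14052663] 1.0003397622722388 36.075
```

View pics/fin.png

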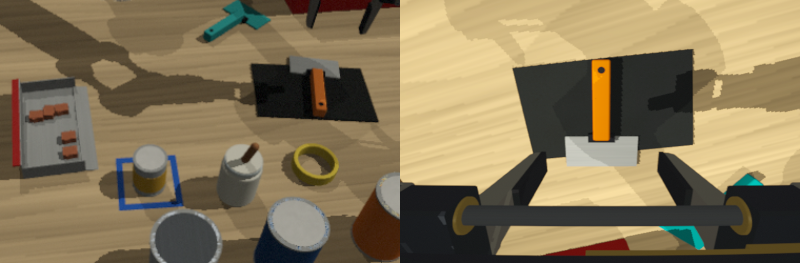

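The picture shows the scraper flat on the mat at (318,90), the five chips in the pan, the tin in the square at (150,170), and the jar and tape roll untouched.

```bash
python3 -c "
from bench import r
print(r.sign_off())"
```

```text
the job is handed in; nothing more can be done
None
```

The job is handed in at about 36 s. The tin stands inside the blue square, all five chips are in the pan past its lip, the scraper lies flat on the mat, and the jar, tape roll and brush were left alone.

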